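Reverse the worn wheel-cleaning stick in its stand

ROBOT

A 6-joint arm with a two-finger parallel gripper is mounted at the origin on the work surface. World frame = base frame: x ahead of the robot, y to its left, z up, the work surface at z = 0. Lengths are in m, angles in rad, forces in N, time in s.
With the tool pointing down it reaches from about 0.25 to 0.725 m from the base axis. Payload 4 kg.
Tool frame: the origin (TCP) lies at the very end of the fingers, on their centre line; the grasp point (between the pads) lies 19 mm behind it; z points along the fingers, y is the line along which they close (so a half turn about z gives the same grasp; the last joint's range is limited). The gripper opens to 85 mm and grips with 20 to 120 N. Pads are 22 mm wide; open, the fingers measure 114 mm over their backs; the gripper's body (76 mm by 85 mm) begins 54 mm behind the grasp point. The pads swing forward as they close: fully open they stand 13 mm farther back than shut.
Start: joints at [1.215, 0.241, 0.005, 1.335, 0, 1.571], TCP at [0.174, 0.469, 0.231] pointing down, gripper open.
Joint ranges: [-2.72, 2.72], [-1.05, 1.87], [-1.09, 1.28], [-1.99, 2.15], [-1.42, 1.44], [-3.14, 3.14]. Speed limits (rad/s): [2.79, 2.79, 3.14, 3.14, 3.14, 3.14].

INTERFACE

Orientations are given as a unit quaternion [w, x, y, z].
In Python, from workcell import * gives the robot as it stands. The module is installed in compiled form; this text tells all that it offers.
- The arm moves only by the tool drive_tool, never from a script. Its argument "steps" is a list of rows, each a list of 7 numbers: the shift along the tool's x, y, z in mm, then the turn, a rotation vector about the tool's x, y, z in degrees, then the closure in counts, from 0 (fully open) to 255 (shut). In form: [[dx, dy, dz, rx, ry, rz, grip], ...]. A call has 1 to 12 rows; each row shifts and turns the commanded pose from where the row before left it, along the tool's axes as they then stand; what a row does not reach is not made up. A row lasts 1/10 s, in which the tool goes at most 50 mm and 8.59 degrees, less where a joint would pass 70% of its speed; a pose out of reach is approached as far as the arm can. A call is refused whole if a number of a shift passes 50 or a number of a turn 8.59, either way. A call with a gripper value outside its range is refused whole. The fingers move at their own pace and stop on an object; "force" is the grip in N (left out, the last holds). Time passes only in rows, so rows that do not move let the fingers close. It gives the time, the measured TCP pose, the force, the opening and the grip force at its end, in the units of the state.
- observe(): the state, without advancing time (a new reading comes with each control period).
- capture(name): name is "scene" or "top" or "wrist"; returns the picture (480x640x3 uint8, blue, green, red); there is no depth.
- calibration(name): a dict with "vfov" (degrees; the focal length in pixels is half the picture's height over the tangent of half this angle, whatever the lens; pixels are square), "cx", "cy" (the principal point, pixels), "world_from_camera" (4x4, takes a point from camera to world coordinates); the wrist camera has in their place "tool_from_camera" (4x4, takes a point from camera to tool coordinates, whose origin is the TCP and whose axes are the flange's). Camera axes: x right, y down, z forward; pixel columns grow to the right and rows downward; lengths in m; the calibration is good to about 2 mm. A picture is of the moment at which its call begins: read the wrist's pose just before it. calibration takes no time and is no camera call.
- close_job(): hands the job in; it is judged then, once.
Trained networks look in the newest picture that a camera, given by its name, has taken for a name from the list of things; names that differ only in an ending like _2 or _b are one class to them, and where a whole thing is asked for, a point or a joint stands for the part that bears it (a point fixed in the world has none). Each returns a list of dicts, best first, with "p" (0 to 1); they miss things now and then, are a little off and sometimes report something else, mostly with a low value. They report only what shows in the picture. A call takes as long as a camera call. They do not tell look-alikes from the thing itself.
- search_frame(camera, query): "at" ([column, row] in pixels, amid what is visible of it).
- silhouettes(camera, query): "region" (480x640 bool, what is visible of it) and "at" ([column, row] in pixels, amid what is visible of it).
The state is a dict: "time_s": time; "qpos": joint angles; "joint_velocities": joint speeds; "effort": joint torques, N m; "eef_pos": TCP position; "orientation": TCP orientation; "ft_force": force on the tool from outside, world axes, zero at the start; "wrist_torque": the same for the moment, N m; "finger_gap": finger opening in m; "gripper_force": force on a finger pad.
Only numpy, scipy, OpenCV 4.12 (cv2) and the standard library are available. Lean on these libraries where they do the work, as an engineer would, in place of code of your own. Each camera call takes 0.05 s, during which the arm holds its last target. There are 200 camera calls.

TASK

On the modelling bench, one of the two red wheel-cleaning stands has the worn black end of its double-ended stick poking out at the front. Lift that stick out, turn it end for end and lower it back into the same stand, fully down between the red cheeks, so that the unused yellow end pokes out about as far as the black one did. Leave the stick in the other stand alone, as it already shows its yellow end.

Things in the scene. Friction and masses are not known exactly. Their poses are not given: they have to be found in the camera images.
- stick_grip (a point): Stick to reverse, seated black end out (sizes in mm): bar 160 long, 16 wide, 16 tall, about 80 g; on its middle an upright blue grip, 30 along the bar, 16 wide, 44 tall (60 in all). The last 40 of one end are yellow (unused), of the other black (worn). This point: centre of the blue grip, 38 above the bar's underside, midway along it. x along the bar to the yellow end, y across, z up.
- stick_yellow_end (a point): Centre of the yellow end face of the stick to reverse, 8 mm above the bar's underside, 80 mm along the bar from its middle. Axes as for the grip.
- stand: Its fixed stand (mm): pine block x -50 to 90, 56 wide, 25 tall; the bar rests on top. Red cheeks at x -50 to -28 and 28 to 60 form a slot along x, 24 wide, flared to 35 at their tops 19 above the block; none beside the grip. Red stop at x 86, 14 tall. Origin: at bench height under the stick's middle; seated grip centre is 63 above it. x to the rear (stop), front -x: stick overhangs 30; z up.
- other_stick_grip (a point): Centre of the blue grip of the other stick, alike in size and colours, which sits in a like stand with its yellow end already out. Leave it alone. x points to its yellow end, z up.
Not all that is in view belongs to the job. What is shaped like the stand but green is not meant.

How it is judged:
On the way:
1. the worn stick is lifted clear of its seat (z of stick_grip in the frame of stand above 0.083 m), for 0.1 s.
At the end, for the whole second after the job is handed in: Stick in its own stand, fully down (height within 5 mm, upright within 7 deg), along the slot within 11 deg, grip within 10 mm and yellow end within 15 mm of the slot's middle line; yellow end out at the front, overhanging 30 mm +-15 mm; other stick within 15 mm of its start (x of stick_yellow_end in the frame of stand between -0.095 and -0.065 m and y of stick_yellow_end in the frame of stand between -0.015 and 0.015 m and y of stick_grip in the frame of stand between -0.01 and 0.01 m and z of stick_grip in the frame of stand between 0.058 and 0.068 m and angle between the x axis of stick_grip and the x axis of stand, either way round below 0.2 rad and angle between stick_grip's own z axis and vertical below 0.12 rad and distance of other_stick_grip from where it was at the start of the episode below 0.015 m); the robot touches nothing.
It fails at once if the other stick is shifted or lifted by more than 15 mm (distance of other_stick_grip from where it was at the start of the episode above 0.015 m).
It also fails if it takes over 40 s, if anything falls off the work surface, if the arm or the gripper's body presses on something with over 40 N, if the wrist force passes 120 N, or if a joint passes its speed limit or range.

## Working session

There is one attempt and no reset: what is moved stays moved. The work goes in short steps, Python scripts to look and compute and a tool call to move; the robot and the scene stay as the last step left them, time stands still between calls to the robot, and variables do not carry over. Pictures are saved under pics/ and viewed, at most 10 in all, crops included, and the job is handed in when it is done.

Besides the shell and the picture viewer there is one more tool, called after "Emit:" by a JSON object that holds its "name" and its "arguments". drive_tool: Moves the arm, as the interface text tells. Its arguments: {"type":"object","properties":{"steps":{"type":"array"},"force":{"type":"number"}},"required":["steps"]}

```bash
mkdir -p pics; python3 - <<'E'
from workcell import *
import cv2,numpy as np
for n in ["scene","top"]:
    im=capture(n); cv2.imwrite(f"pics/{n}0.png",im)
    for q in ["stick_grip","stick_yellow_end","stand","other_stick_grip"]:
        print(n,q,[(np.round(d["at"]).tolist(),round(d["p"],2)) for d in search_frame(n,q)])
    c=calibration(n); print(c["vfov"],c["cx"],c["cy"],np.round(c["world_from_camera"],3).tolist())
print(observe())
E
```

```text
scene stick_grip [([412.0, 256.0], 0.63)]
scene stick_yellow_end [([416.0, 248.0], 0.76)]
scene stand [([229.0, 424.0], 0.88), ([397.0, 263.0], 0.71), ([442.0, 202.0], 0.56)]
scene other_stick_grip [([414.0, 251.0], 0.7), ([254.0, 267.0], 0.59)]
49.063080279349364 325.2966358042486 239.98960189598859 [[0.798, 0.392, -0.457, 0.923], [0.602, -0.509, 0.615, -0.499], [0.008, -0.766, -0.643, 0.602], [0.0, 0.0, 0.0, 1.0]]
top stick_grip [([260.0, 176.0], 0.77)]
top stick_yellow_end [([261.0, 174.0], 0.78)]
top stand [([167.0, 198.0], 0.86), ([450.0, 196.0], 0.73)]
top other_stick_grip [([344.0, 263.0], 0.77)]
45.189785232996414 315.3488078294504 226.8418888145149 [[0.018, -0.984, 0.179, 0.347], [-1.0, -0.017, 0.005, -0.026], [-0.002, -0.179, -0.984, 1.16], [0.0, 0.0, 0.0, 1.0]]
{'time_s': 0.5, 'qpos': array([ 1.21498753e+00,  2.40628284e-01,  5.00935744e-03,  1.33523625e+00,
       -4.25520036e-05,  1.57080161e+00]), 'joint_velocities': array([ 1.65588096e-03, -3.39900661e-05, -5.29982838e-04,  1.71884751e-04,
       -1.26492452e-03,  8.30262313e-04]), 'effort': array([ 1.16005581e-04, -3.71857810e+01,  2.52462405e+01,  2.70614633e-03,
       -2.08586322e-06,  2.38092554e-06]), 'eef_pos': array([0.17418261, 0.4686678 , 0.2312959 ]), 'orientation': array([ 1.57331056e-05,  1.76970036e-01,  9.84216239e-01, -3.27251968e-05]), 'ft_force': array([-0.63255975,  0.51219317, -0.17437587]), 'wrist_torque': array([-0.01915975,  0.03869075,  0.00263835]), 'gripper_force': 0.0, 'finger_gap': 0.08544829184987286}
```

View pics/top0.png

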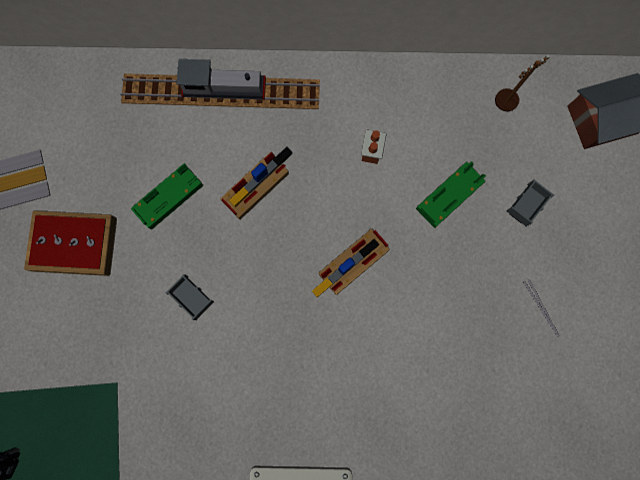

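View pics/scene0.png

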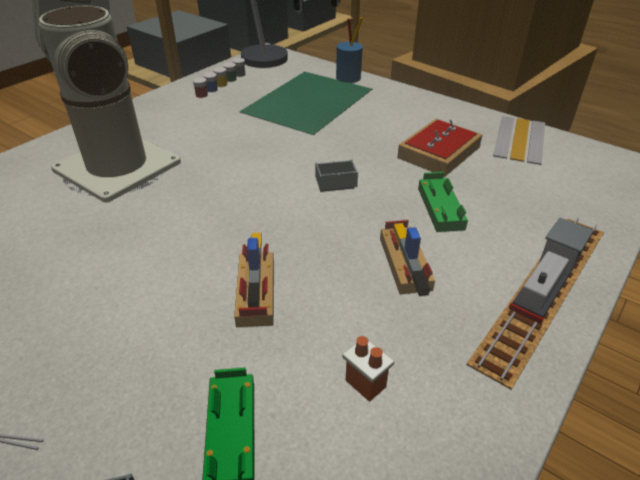

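The top view shows two red stands. The one at (257,180) has its black end poking out at (288,153), up and to the right. The one at (350,262) has its yellow end poking out at (320,290). The green look-alikes are at (168,195) and (450,195). The target is the stick at (260,172), since its black end overhangs. I'll confirm that in a crop and estimate its pose.

```bash
cat > h.py <<'E'
import numpy as np,cv2
from workcell import *
from scipy.spatial.transform import Rotation as R
def pose():
    s=observe(); q=s["orientation"]; T=np.eye(4)
    T[:3,:3]=R.from_quat(q,scalar_first=True).as_matrix(); T[:3,3]=s["eef_pos"]; return T
def cam(n,T=None):
    c=calibration(n); f=240/np.tan(np.radians(c["vfov"]/2))
    W=c["world_from_camera"] if n!="wrist" else T@np.array(c["tool_from_camera"])
    return f,c["cx"],c["cy"],np.array(W)
def ray(cm,uv,z):
    f,cx,cy,W=cm; d=W[:3,:3]@np.array([(uv[0]-cx)/f,(uv[1]-cy)/f,1]); o=W[:3,3]
    return o+d*(z-o[2])/d[2]
def proj(cm,p):
    f,cx,cy,W=cm; q=np.linalg.inv(W)@np.append(p,1); return [f*q[0]/q[2]+cx,f*q[1]/q[2]+cy]
def blobs(im,name,box):
    h=cv2.cvtColor(im,cv2.COLOR_BGR2HSV)
    rng={"blue":((110,150,60),(130,255,255)),"yellow":((18,190,120),(30,255,255)),"black":((0,0,0),(180,255,40))}[name]
    m=cv2.inRange(h,*map(np.array,rng)); k=np.zeros_like(m); x0,y0,x1,y1=box; k[y0:y1,x0:x1]=m[y0:y1,x0:x1]
    n,l,s,c=cv2.connectedComponentsWithStats(k)
    if n<2: return None
    i=1+np.argmax(s[1:,4]); return c[i],s[i],(l==i)
E
python3 - <<'E'
from h import *
im=cv2.imread("pics/top0.png"); cm=cam("top")
for box in [(215,140,300,225),(305,220,395,305)]:
    for n,z in [("blue",.075),("yellow",.041),("black",.041)]:
        b=blobs(im,n,box)
        if b: print(n,b[0].round(1),b[1],ray(cm,b[0],z).round(4))
cv2.imwrite("pics/crop.png",cv2.resize(im[140:310,210:400],None,fx=3.5,fy=3.5,interpolation=cv2.INTER_CUBIC)[:600])
E
```

```text
blue [257.8 170. ] [251 163  15  17 110] [0.654 0.094 0.075]
yellow [238.4 195.7] [230 187  18  18 140] [0.61   0.1346 0.041 ]
black [272.2 165.9] [235 147  57  59 342] [0.6727 0.0691 0.041 ]
blue [346.1 265.1] [339 258  16  16 124] [ 0.4711 -0.0794  0.075 ]
yellow [321.7 287. ] [313 278  19  18 148] [ 0.4316 -0.0342  0.041 ]
black [368.6 247.7] [359 239  20  19 159] [ 0.5099 -0.1248  0.041 ]
```

View pics/crop.png

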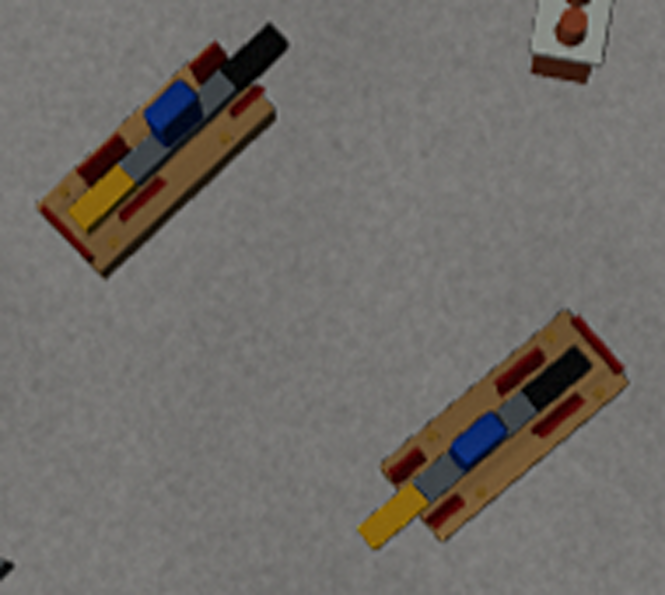

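The crop confirms it. The upper-left stand's black end sticks out at crop (258,55), and its yellow end lies inside against the stop. I'll move above it.

Emit:
{"name": "drive_tool", "arguments": {"steps": [[-40, -12.7, 0, 0, 0, 0, 0], [-40, -12.7, 0, 0, 0, 0, 0], [-40, -12.7, 0, 0, 0, 0, 0], [-40, -12.7, 0, 0, 0, 0, 0], [-40, -12.7, 0, 0, 0, 0, 0], [-40, -12.7, 0, 0, 0, 0, 0], [-40, -12.7, 0, 0, 0, 0, 0], [-40, -12.7, 0, 0, 0, 0, 0], [-40, -12.7, 0, 0, 0, 0, 0], [-40, -12.7, 0, 0, 0, 0, 0], [-40, -12.7, 0, 0, 0, 0, 0], [-40, -12.7, 0, 0, 0, 0, 0]]}}

```text
time_s: 1.7
eef_pos: [0.5723, 0.1573, 0.2314]
orientation: [0.0, 0.177, 0.984, 0.0]
ft_force: [0.3, 1.4, -0.1]
finger_gap: 0.0858
gripper_force: 0.0
```

Emit:
{"name": "drive_tool", "arguments": {"steps": [[-33, -10.5, 0, 0, 0, 0, 0], [-33, -10.5, 0, 0, 0, 0, 0], [-32, -10.5, 0, 0, 0, 0, 0], [0, 0, 0, 0, 0, 7.7, 0], [0, 0, 0, 0, 0, 7.7, 0], [0, 0, 0, 0, 0, 7.7, 0], [0, 0, 0, 0, 0, 0, 0], [0, 0, 0, 0, 0, 0, 0]]}}

```text
time_s: 2.5
eef_pos: [0.6519, 0.095, 0.2312]
orientation: [-0.0, 0.369, 0.929, -0.0]
ft_force: [-1.2, 0.2, -0.2]
finger_gap: 0.0853
gripper_force: 0.0
```

```bash
python3 - <<'E'
from h import *
T=pose(); im=capture("wrist"); cv2.imwrite("pics/w1.png",im); cm=cam("wrist",T)
print(T.round(4).tolist(),observe()["qpos"].round(3))
B={}
for n,z in [("blue",.085),("yellow",.041),("black",.041)]:
    b=blobs(im,n,(0,0,640,480))
    if b: print(n,b[0].round(1),b[1],ray(cm,b[0],z).round(4))
E
```

```text
[[-0.7275, 0.6861, -0.0002, 0.6519], [0.6861, 0.7275, -0.0001, 0.095], [0.0001, -0.0002, -1.0, 0.2312], [0.0, 0.0, 0.0, 1.0]] [ 0.145  0.574  0.505  1.502 -0.     0.901]
blue [318.8 227.4] [310 206  19  43 753] [0.6515 0.096  0.085 ]
yellow [320.3 152.6] [312 130  18  47 808] [0.6109 0.1361 0.041 ]
black [324.4 417.3] [    0   227   640   253 63296] [ 0.8171 -0.0518  0.041 ]
```

View pics/w1.png

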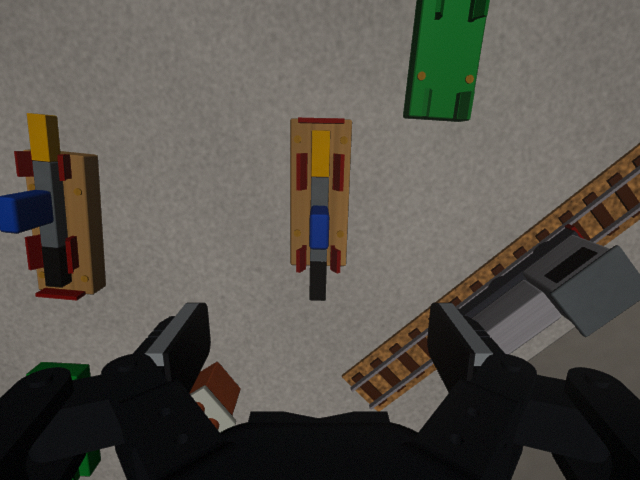

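The wrist view shows the target stick down the middle: yellow end at (321,130), grip at (319,227), black end at (317,300), and the rear stop at (321,120). The stand looks aligned with the tool. Next I'll compute the offsets.

```bash
python3 - <<'E'
from h import *
T=pose(); cm=cam("wrist",T); im=cv2.imread("pics/w1.png")
def tl(p): return (np.linalg.inv(T)@np.append(p,1))[:3]*1e3
Y=ray(cm,(320.8,130),.041);K=ray(cm,(317.5,300),.041)
print("Y",tl(Y).round(1),"K",tl(K).round(1),"len",np.linalg.norm(Y-K),"mid",tl((Y+K)/2).round(1),((Y+K)/2).round(4))
b=blobs(im,"yellow",(300,100,340,200))[2]; h=[]
for r in (135,150,170): c=np.where(b[r])[0]; print("yel",r,tl(ray(cm,((c[0]+c[-1])/2,r),.041)).round(1))
k=blobs(im,"black",(300,265,335,305)) 
for r in (270,280,290): c=np.where(k[2][r])[0]; print("blk",r,c[[0,-1]],tl(ray(cm,((c[0]+c[-1])/2,r),.041)).round(1))
b=blobs(im,"blue",(300,190,340,260))[2]
for r in (212,225,240): c=np.where(b[r])[0]; print("blue",r,c[[0,-1]],tl(ray(cm,((c[0]+c[-1])/2,r),.085)).round(1))
for p in [(290.5,264),(348.5,267),(291,119),(352,121)]: print("blk corner",tl(ray(cm,p,.025)).round(1))
print("cam",tl(cm[3][:3,3]).round(1))
E
```

```text
Y [ 77.    2.3 190.3] K [-82.7  -0.7 190.3] len 0.15971024726274483 mid [ -2.9   0.8 190.3] [0.6544 0.0936 0.041 ]
yel 135 [ 72.8   2.  190.3]
yel 150 [ 60.2   2.  190.3]
yel 170 [ 43.    1.6 190.3]
blk 270 [310 325] [-51.4  -0.7 190.3]
blk 280 [310 325] [-61.7  -0.7 190.3]
blk 290 [310 325] [-72.1  -0.7 190.3]
blue 212 [312 327] [ 13.6   1.1 146.3]
blue 225 [310 328] [  3.    0.7 146.3]
blue 240 [310 327] [ -9.6   0.3 146.3]
blk corner [-50.9 -27.8 206.3]
blk corner [-54.   30.3 206.3]
blk corner [ 86.8 -24.4 206.3]
blk corner [ 85.1  30.4 206.3]
cam [  69.6    0.4 -143.2]
```

Emit:
{"name": "drive_tool", "arguments": {"steps": [[-3, 1, 30, 0, 0, 1, 0], [0, 0, 35, 0, 0, 0, 0], [0, 0, 35, 0, 0, 0, 0], [0, 0, 35, 0, 0, 0, 0], [0, 0, 31, 0, 0, 0, 0], [0, 0, 20, 0, 0, 0, 0], [0, 0, 0, 0, 0, 0, 0], [0, 0, 0, 0, 0, 0, 255], [0, 0, 0, 0, 0, 0, 255], [0, 0, 0, 0, 0, 0, 255], [0, 0, 0, 0, 0, 0, 255], [0, 0, 0, 0, 0, 0, 255]], "force": 50}}

```text
time_s: 3.75
eef_pos: [0.6553, 0.0936, 0.0463]
orientation: [0.001, 0.379, 0.926, 0.0]
ft_force: [-0.8, -0.5, 4.0]
finger_gap: 0.0151
gripper_force: 53.0
```

Emit:
{"name": "drive_tool", "arguments": {"steps": [[0, 0, 0, 0, 0, 0, 255], [0, 0, 0, 0, 0, 0, 255], [0, 0, 0, 0, 0, 0, 255], [0, 0, 0, 0, 0, 0, 255], [0, 0, 0, 0, 0, 0, 255]]}}

```text
time_s: 4.25
eef_pos: [0.6553, 0.0936, 0.0463]
orientation: [0.001, 0.379, 0.926, 0.0]
ft_force: [-0.8, -0.4, 5.4]
finger_gap: 0.0153
gripper_force: 52.7
```

Emit:
{"name": "drive_tool", "arguments": {"steps": [[0, 0, -10, 0, 0, 0, 255], [0, 0, -20, 0, 0, 0, 255], [0, 0, -30, 0, 0, 0, 255], [0, 0, -30, 0, 0, 0, 255], [0, 0, -20, 0, 0, 0, 255], [0, 0, 0, 0, 0, 0, 255], [0, 0, 0, 0, 0, -6, 255], [0, 0, 0, 0, 0, -8.5, 255], [0, 0, 0, 0, 0, -8.5, 255], [0, 0, 0, 0, 0, -8.5, 255], [0, 0, 0, 0, 0, -8.5, 255], [0, 0, 0, 0, 0, -8.5, 255]]}}

```text
time_s: 5.45
eef_pos: [0.6536, 0.0935, 0.1529]
orientation: [-0.002, -0.038, 0.999, -0.0]
ft_force: [-0.0, 0.3, -1.3]
finger_gap: 0.0156
gripper_force: 51.9
```

Emit:
{"name": "drive_tool", "arguments": {"steps": [[0, 0, 0, 0, 0, -8.5, 255], [0, 0, 0, 0, 0, -8.5, 255], [0, 0, 0, 0, 0, -8.5, 255], [0, 0, 0, 0, 0, -8.5, 255], [0, 0, 0, 0, 0, -8.5, 255], [0, 0, 0, 0, 0, -8.5, 255], [0, 0, 0, 0, 0, -8.5, 255], [0, 0, 0, 0, 0, -8.5, 255], [0, 0, 0, 0, 0, -8.5, 255], [0, 0, 0, 0, 0, -8.5, 255], [0, 0, 0, 0, 0, -8.5, 255], [0, 0, 0, 0, 0, -8.5, 255]]}}

```text
time_s: 6.65
eef_pos: [0.6536, 0.0935, 0.1529]
orientation: [0.001, 0.801, -0.599, -0.001]
ft_force: [-0.4, -0.4, -0.4]
finger_gap: 0.0152
gripper_force: 51.9
```

Emit:
{"name": "drive_tool", "arguments": {"steps": [[0, 0, 0, 0, 0, -8.5, 255], [0, 0, 0, 0, 0, -8.5, 255], [0, 0, 0, 0, 0, -8.5, 255], [0, 0, 0, 0, 0, -4, 255], [0, 0, 0, 0, 0, 0, 255], [0, 0, 0, 0, 0, 0, 255]]}}

```text
time_s: 7.25
eef_pos: [0.654, 0.0935, 0.1538]
orientation: [0.001, 0.925, -0.379, -0.001]
ft_force: [0.5, 0.4, -1.8]
finger_gap: 0.0157
gripper_force: 51.9
```

```bash
python3 - <<'E'
from h import *
T=pose(); im=capture("wrist"); cv2.imwrite("pics/w2.png",im)
capture("top"); cv2.imwrite("pics/t2.png",capture("top"))
print(T.round(4).tolist(),observe()["qpos"].round(3),observe()["finger_gap"])
E
```

```text
[[0.7123, -0.7018, -0.0025, 0.654], [-0.7018, -0.7123, -0.0003, 0.0935], [-0.0015, 0.002, -1.0, 0.1538], [0.0, 0.0, 0.0, 1.0]] [ 0.142  0.603  0.358  1.326  0.    -2.222] 0.015191582781433793
```

View pics/w2.png

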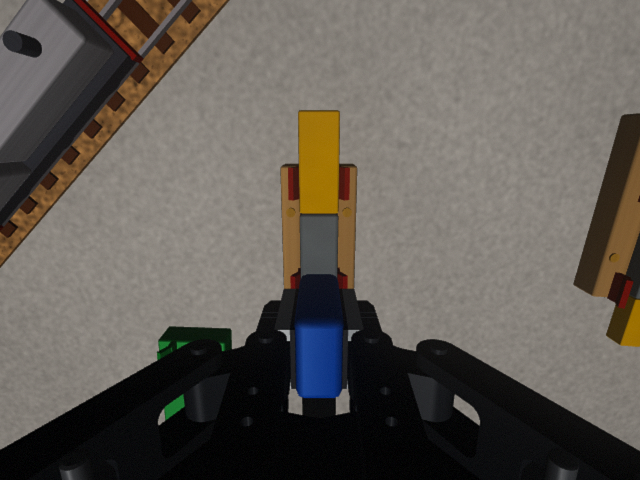

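The picture shows the yellow end now facing front, with its tip at (319,111). The stand's front edge is at row 165, columns 281–356, and the stick lines up well. Now the remaining offset:

```bash
python3 - <<'E'
from h import *
T=pose(); cm=cam("wrist",T)
def tl(p): return (np.linalg.inv(T)@np.append(p,1))[:3]*1e3
zt=T[2,3]-.0053
for p in [(319.2,111),(318.7,150),(318.9,210),(319,270)]: print("stick",tl(ray(cm,p,zt)).round(1))
for p in [(281,165),(356.5,165),(282.5,230),(355.5,230),(284,285),(354.5,285)]: print("stand",tl(ray(cm,p,.025)).round(1))
m=np.array([.6544,.0936,.041]); print("old mid from stick",tl(m).round(1))
E
```

```text
stick [79.1 -0.1  5.3]
stick [64.8 -0.2  5.3]
stick [41.  -0.2  5.3]
stick [15.  -0.1  5.3]
stand [ 50.5 -27.5 129.7]
stand [ 50.5  27.3 129.7]
stand [  2.  -27.7 129.7]
stand [  1.9  27.9 129.8]
stand [-43.  -27.7 129.8]
stand [-43.1  28.3 129.8]
old mid from stick [ -0.    0.  113.7]
```

Emit:
{"name": "drive_tool", "arguments": {"steps": [[0, 0, 20, 0, 0, 0, 255], [0, 0, 25, 0, 0, 0, 255], [0, 0, 20, 0, 0, 0, 255], [0, 0, 10, 0, 0, 0, 255], [0, 0, 10, 0, 0, 0, 255], [0, 0, 8, 0, 0, 0, 255], [0, 0, 8, 0, 0, 0, 255], [0, 0, 4, 0, 0, 0, 255], [0, 0, 0, 0, 0, 0, 255], [0, 0, 0, 0, 0, 0, 255]]}}

```text
time_s: 8.4
eef_pos: [0.6551, 0.0937, 0.0507]
orientation: [-0.0, 0.926, -0.379, 0.0]
ft_force: [0.5, 0.3, -2.0]
finger_gap: 0.0156
gripper_force: 51.9
```

Emit:
{"name": "drive_tool", "arguments": {"steps": [[0, 0, 2, 0, 0, 0, 255], [0, 0, 1.5, 0, 0, 0, 255], [0, 0, 1, 0, 0, 0, 255], [0, 0, 0, 0, 0, 0, 255], [0, 0, 0, 0, 0, 0, 255]]}}

```text
time_s: 8.9
eef_pos: [0.655, 0.0937, 0.0463]
orientation: [-0.0, 0.926, -0.379, 0.0]
ft_force: [-0.7, -0.9, 2.5]
finger_gap: 0.0154
gripper_force: 52.2
```

The stick is seated, with the force sign flipped at the original height. I'll release it and back off.

Emit:
{"name": "drive_tool", "arguments": {"steps": [[0, 0, 0, 0, 0, 0, 120], [0, 0, 0, 0, 0, 0, 60], [0, 0, 0, 0, 0, 0, 0], [0, 0, 0, 0, 0, 0, 0], [0, 0, 0, 0, 0, 0, 0], [0, 0, 0, 0, 0, 0, 0], [0, 0, -10, 0, 0, 0, 0], [0, 0, -40, 0, 0, 0, 0], [0, 0, -45, 0, 0, 0, 0], [0, 0, -45, 0, 0, 0, 0], [0, 0, -45, 0, 0, 0, 0], [0, 0, 0, 0, 0, 0, 0]]}}

```text
time_s: 10.1
eef_pos: [0.6584, 0.0942, 0.2408]
orientation: [-0.004, 0.926, -0.379, 0.007]
ft_force: [0.1, 0.4, 0.2]
finger_gap: 0.0858
gripper_force: 0.0
```

```bash
python3 - <<'E'
from h import *
T=pose(); im=capture("wrist"); cv2.imwrite("pics/w3.png",im); cm=cam("wrist",T)
print(T[:3,3].round(4),observe()["finger_gap"])
def tl(p): return (np.linalg.inv(T)@np.append(p,1))[:3]*1e3
b=blobs(im,"yellow",(270,80,370,300)); print(b[1],b[0])
rs=np.where(b[2].any(1))[0]
for r in (rs[0],rs[0]+8,rs[-1]-5): c=np.where(b[2][r])[0]; print(r,tl(ray(cm,((c[0]+c[-1])/2,r),.041)).round(1))
b=blobs(im,"blue",(270,80,370,400)); print(b[1],tl(ray(cm,b[0],.085)).round(1))
E
```

```text
[0.6584 0.0942 0.2408] 0.08520078572647048
[317 132  17  45 738] [324.75745257 153.78590786]
132 [ 74.5   5.1 200.5]
140 [ 67.6   5.6 200.4]
171 [ 40.3   5.2 200.2]
[316 214  18  32 569] [ -4.    4.7 155.7]
```

View pics/w3.png

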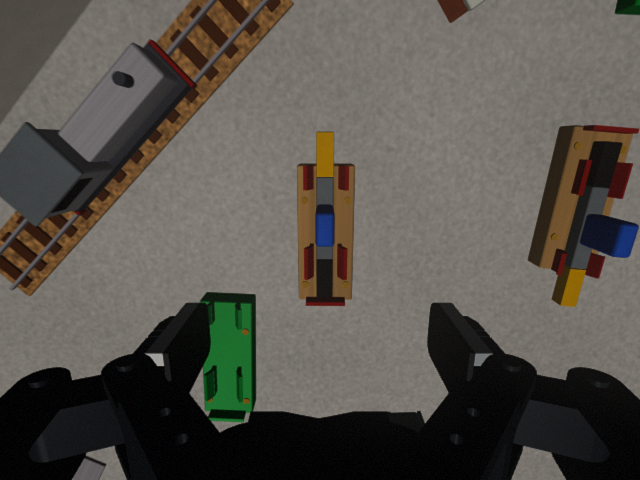

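The picture shows the stick straight down the slot at (325,225). Its yellow tip is at (325,132), about 29 mm beyond the block's front edge at row 164, and its black end is by the stop. The other stick hasn't moved, so I'm handing in.

```bash
python3 -c "
from workcell import *
print(close_job())"
```

```text
the job is handed in; nothing more can be done
None
```

I reversed the worn stick and lowered it back into its own stand: the yellow end now sticks out about 29 mm at the front, the other stick was not touched, and the job is handed in (no verdict was returned).

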